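# Find the hidden notch of a bench timing head by feel and lock it

## Robot

A 7-joint arm with a two-finger parallel gripper is mounted at the origin on a cart in front of the work surface, level with it; the furniture and walls round the work are solid. World frame = base frame: x ahead of the robot, y to its left, z up, the work surface at z = 0. Lengths are in m, angles in rad, forces in N, time in s.
With the tool pointing down it reaches from about 0.425 to 0.95 m from the base axis. Payload 4.7 kg.
Tool frame: the origin (TCP) lies between the finger pads; the fingertips stand 22 mm ahead of it and the grasp point (between the pads) lies 3 mm ahead of it; z points along the fingers, y is the line along which they close (so a half turn about z gives the same grasp; the last joint's range is limited). The gripper opens to 87 mm and grips with 3 to 60 N. Pads are 19 mm wide; open, the fingers measure 117 mm over their backs; the gripper's body (75 mm by 190 mm) begins 51 mm behind the grasp point.
Start: joints at [-1.192, 0.469, -0.049, 1.532, 0.024, 1.141, -0.082], TCP at [0.268, 0.62, 0.245] pointing down, gripper open.
Joint ranges: [-2.59, 2.59], [-0.33, 1.99], [-1.39, 1.29], [0.1, 2.45], [-1.04, 4.18], [0.21, 1.99], [-2.66, 2.66]. Speed limits (rad/s): [2.57, 2.57, 3.14, 3.14, 3.14, 3.14, 3.14].

## Interface

Orientations are given as [roll, pitch, yaw] about the fixed x, y, z axes, in that order (R = Rz(yaw) Ry(pitch) Rx(roll)).
In Python, from plant import bot gives the robot as it stands. Calls block until the motion is done:
- bot.move_pose(position, orientation): joint-space move of the TCP to a pose.
- bot.servo_line(position, ori=None, v=0.15): straight line of the TCP; ori=None keeps the orientation; v is the mean speed in m/s.
- bot.move_j(angles): joint-space move.
- bot.set_gripper(opening, effort=None): finger opening in m; effort is the grip in N (None keeps the last); returns when the fingers have stopped.
- bot.dwell(seconds).
- bot.inverse_kinematics(position, orientation): joint angles nearest the present ones, or None.
- bot.read_state(): the state.
- bot.camera(name): name is "scene" or "top" or "wrist"; returns (picture, depth): 420x560x3 uint8, blue, green, red; 420x560 float32, m along the optical axis (not along the pixel's ray), 0 where there is no reading.
- bot.calibration(name): a dict with "K" (3x3 intrinsics, pixels), "dist_coeffs" ([k1, k2, p1, p2, k3] as OpenCV has them; the pictures are not rectified), "eye" and "orientation" of the camera in the world. Camera axes: x right, y down, z forward; pixel columns grow to the right and rows downward; lengths in m; the calibration is good to about 2 mm. A picture is of the moment at which its call begins: read the wrist's pose just before it. calibration takes no time and is no camera call; for the wrist camera it gives the pose at the moment of the call.
A pose or a line that the arm cannot do raises bot.Unreachable and nothing moves.
- bot.job_done(): hands the job in; it is judged then, once.
The state is a dict: "time_s": time; "qpos": joint angles; "qvel": joint speeds; "joint_torque": joint torques, N m; "position": TCP position; "orientation": TCP orientation; "wrist_force": force on the tool from outside, world axes, zero at the start; "wrist_torque": the same for the moment, N m; "finger_gap": finger opening in m; "grip_force": force on a finger pad.
Only numpy, scipy, OpenCV 4.12 (cv2) and the standard library are available. Lean on these libraries where they do the work, as an engineer would, in place of code of your own. Each camera call takes 0.05 s, during which the arm holds its last target. There are 200 camera calls.

## Task

Set the timing head on the bench to its hidden notch and lock it there: flip the ratchet pawl off the toothed wheel, then push the handle slowly clockwise (seen from above) until you feel the spring plunger inside drop into the notch, and press the round lock button on top fully down. It only goes down at the notch; leave the pawl flipped off, and do not disturb the oil filter and the two striped cartons standing round it.

Things in the scene. Friction and masses are not known exactly. Their poses are not given: they have to be found in the camera images.
- head: Timing head: grey casting fixed to the bench: round flange 176 mm across, drum 112 mm across and 45 mm high, and beside the drum a square ear (44 mm, 46 mm high) with the pawl. Origin on the wheel's vertical axis at bench level, z up. The pawl's pivot, a vertical pin, is at (-0.004, 0.084) m in this frame.
- handle_grip (a point): Middle of the black grip, 125 mm from the axis, 75 mm up. Grip: radial bar, 91 to 156 mm from the axis, 20 mm wide, z 62 to 88 mm. At the notch the handle jumps ahead by up to 17 mm, its drag falls to nothing, then it resists: 9 to 13 N at the grip would force it out. Let go there, it centres itself in the notch. If overrun, push it back. End stop: 80 degrees or more clockwise of the start.
- pawl_tab (a point): Point on the pawl's upright steel tab, 85 mm above the bench: tab 9 mm thick, 26 mm wide, z 50 to 96 mm, its centre 48 mm outward from the pivot. Push its flat side clockwise (seen from above) about the pivot to flip the pawl off: 2 to 4 N, 32 mm of travel; past half way a spring throws it over and holds it.
- pawl (a joint): Pawl angle, rad: 0 = on (tip in the teeth, clockwise turning of the wheel blocked), 0.7 = fully off. Over-centre at about 0.35.
- lock_top (a point): Top centre of the black mushroom lock button on the wheel's axis, 52 mm across, its top 104 mm above the bench when up.
- lock (a joint): Travel of the lock button, m: 0 = up, 0.009 = fully down, locked. It takes 4 to 6 N to push and stays where it is left. Away from the notch it stops dead after about 2 mm; at the notch (handle centred to about 3 degrees) it goes fully down.
- red_striped_carton: Bystander: loose red-striped carton lying on the bench, 76 x 131 x 60 mm; origin at the centre of its underside.
- oil_filter_loose: Bystander: loose oil filter cartridge standing on the bench, 79 mm across, 80 mm high; origin at the centre of its underside.
- green_striped_carton: Bystander: loose green-striped carton lying on the bench, 71 x 116 x 50 mm; origin at the centre of its underside.
- wheel: Toothed steel wheel on the drum, 136 mm across, z 48 to 59 mm, with a dark hub (to z 76) and one handle; origin on the axis at bench level. Pawl on: blocked clockwise after 18 degrees at most. Pawl off: turns with 2 to 4 N at the grip. The hidden notch differs every time and lies anywhere 28 to 79 degrees clockwise of the start.
Not all that is in view belongs to the job. What is shaped like the part that bears lock_top but purple is not meant.

How it is judged:
On the way, in this order (a step that is already met when the one before it is completed fails the run):
1. the pawl is flipped off (value of joint pawl above 0.55 rad), for 0.2 s.
2. the handle has been turned on, away from where it stood (distance of handle_grip from where it was at the start of the episode above 0.05 m), for 0.1 s.
3. the lock button is down in the notch (value of joint lock above 0.007 m), for 0.2 s.
At the end, for the whole second after the job is handed in: The lock button is down by more than 7 of its 9 mm (possible only at the notch), the pawl is off (more than 0.55 rad), and the handle is away from where it started (more than 50 mm) (value of joint lock above 0.007 m and value of joint pawl above 0.55 rad and distance of handle_grip from where it was at the start of the episode above 0.05 m); the robot touches nothing.
It fails at once if the red-striped carton is moved by more than 20 mm (distance of red_striped_carton from where it was at the start of the episode above 0.02 m).
It fails at once if the oil filter is moved by more than 20 mm (distance of oil_filter_loose from where it was at the start of the episode above 0.02 m).
It fails at once if the green-striped carton is moved by more than 20 mm (distance of green_striped_carton from where it was at the start of the episode above 0.02 m).
It also fails if it takes over 72 s, if anything falls off the work surface, if the arm or the gripper's body presses on something with over 40 N, if the wrist force passes 120 N, or if a joint passes its speed limit or range.

## Working session

There is one attempt and no reset: what is moved stays moved. The work goes in short steps, each a Python script; the robot and the scene stay as the last script left them, time stands still between calls to the robot, and variables do not carry over. Pictures are saved under pics/ and viewed, at most 10 in all, crops included, and the job is handed in when it is done.

```bash
mkdir -p pics; ls
cat > h.py <<'E'
import numpy as np, cv2
from plant import bot
from scipy.spatial.transform import Rotation as R
def snap(n):
    c=bot.calibration(n); im,d=bot.camera(n); return im,d,c
def camR(c):
    o=np.array(c["orientation"],float)
    return R.from_euler('xyz',o).as_matrix() if o.shape==(3,) else o
def ray(c,uv):
    p=cv2.undistortPoints(np.array(uv,float).reshape(-1,1,2),np.array(c["K"],float),np.array(c["dist_coeffs"],float)).reshape(-1,2)
    return np.c_[p,np.ones(len(p))]@camR(c).T
def onz(c,uv,z):
    d=ray(c,uv); e=np.array(c["eye"]); return e+d*((z-e[2])/d[:,2])[:,None]
def cloud(c,d):
    v,u=np.mgrid[:d.shape[0],:d.shape[1]]
    P=np.array(c["eye"])+ray(c,np.c_[u.ravel(),v.ravel()])*d.reshape(-1,1)
    P[d.ravel()==0]=np.nan
    return P.reshape(*d.shape,3)
E
python3 - <<'E'
from h import *
for n in("top","scene"):
    im,d,c=snap(n); cv2.imwrite(f"pics/{n}0.png",im); np.savez(f"pics/{n}0.npz",im=im,d=d); print(n,c)
print(bot.read_state())
E
```

```text
pics
top {'K': array([[509.33702711,   0.        , 286.52725914],
       [  0.        , 509.33702711, 215.90286719],
       [  0.        ,   0.        ,   1.        ]]), 'dist_coeffs': array([-0.00075739,  0.        ,  0.        ,  0.        ,  0.        ]), 'eye': array([0.34719277, 0.01543373, 1.52259646]), 'orientation': array([-3.03743287e+00,  1.52042325e-03, -1.58523084e+00])}
scene {'K': array([[458.60246672,   0.        , 282.77601062],
       [  0.        , 458.60246672, 208.63185087],
       [  0.        ,   0.        ,   1.        ]]), 'dist_coeffs': array([0.03411622, 0.        , 0.        , 0.        , 0.        ]), 'eye': array([-0.32146187, -1.08663616,  0.84612063]), 'orientation': array([-2.06620028,  0.00394375, -0.65001455])}
{'time_s': 0.1, 'qpos': array([-1.19192309,  0.46937539, -0.04859951,  1.53354281,  0.02409698,
        1.14100871, -0.08232987]), 'qvel': array([ 0.00046639, -0.00290063,  0.00061673, -0.00493909,  0.00052009,
        0.00056739, -0.00169434]), 'joint_torque': array([ 2.77945328e-04, -5.09172642e+01, -8.10270477e-02, -2.36830223e+01,
       -6.15131040e-02,  3.43362638e-02,  3.14821500e-05]), 'position': array([0.26747094, 0.61921255, 0.24360791]), 'orientation': array([-3.13984467e+00,  5.53476153e-05,  2.73382073e+00]), 'wrist_force': array([ 0.23801918,  0.02962961, -0.28347178]), 'wrist_torque': array([ 0.01173928, -0.01988629,  0.01743856]), 'grip_force': 0.0, 'finger_gap': 0.08735303181453831}
```

View pics/top0.png

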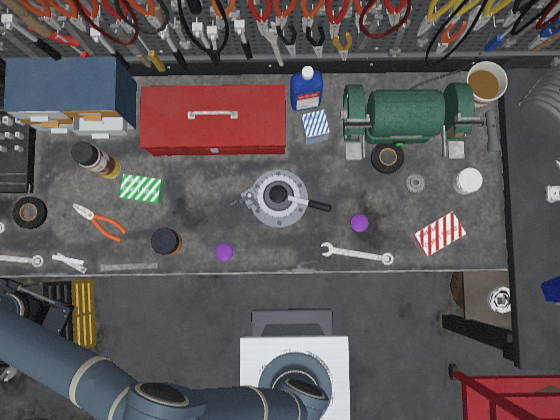

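View pics/scene0.png

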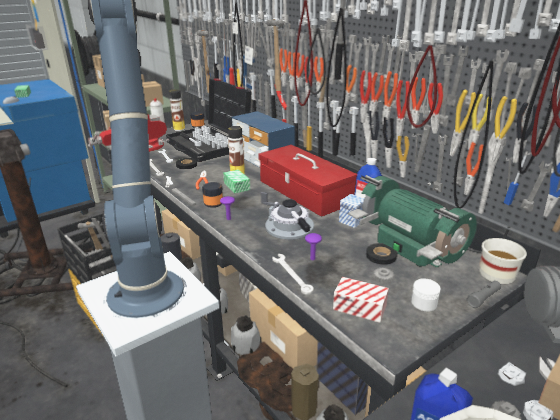

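The top view shows the head at about (280,196), with the black button at (280,194), the handle to (330,207) and the pawl ear at about (245,200). The purple mushrooms at (224,252) and (360,223) are decoys standing on their own. The real button is the black one on the wheel axis. I'll check that in a crop and measure it.

Run:
```python
from h import *
z=np.load("pics/top0.npz"); im,d=z["im"],z["d"]; c=bot.calibration("top")
cv2.imwrite("pics/crop1.png",cv2.resize(im[145:250,205:375],None,fx=4.7,fy=4.7,interpolation=cv2.INTER_CUBIC))
P=cloud(c,d); Z=P[...,2]
reg=np.zeros(d.shape,bool); reg[145:245,205:345]=1
hsv=cv2.cvtColor(im,cv2.COLOR_BGR2HSV)
for a,b in((.095,.11),(.08,.094),(.066,.08),(.052,.064),(.035,.05),(.012,.03)):
    m=reg&(Z>a)&(Z<b); n,l,s,cc=cv2.connectedComponentsWithStats(m.astype(np.uint8))
    for i in range(1,n):
        if s[i,4]>4: 
            q=P[l==i]; print(a,s[i],cc[i].round(1),q.mean(0).round(4),q.min(0).round(3),q.max(0).round(3))
# flat object heights
pm=cv2.inRange(hsv,(125,80,60),(160,255,255))
n,l,s,cc=cv2.connectedComponentsWithStats(pm)
for i in range(1,n):
    if s[i,4]>50: print("purple",cc[i],np.nanmedian(P[l==i],0))
```

```text
0.095 [240 147  29   1  29] [254. 147.] [0.6933 0.1049 0.1056] [0.692 0.065 0.101] [0.695 0.144 0.11 ]
0.095 [269 185  18  18 247] [277.7 193.2] [0.5602 0.0394 0.1025] [0.535 0.016 0.095] [0.585 0.064 0.11 ]
0.095 [230 199   8   6  16] [233.7 201.8] [0.5383 0.164  0.0975] [0.532 0.154 0.095] [0.546 0.175 0.103]
0.095 [218 242  12   3  18] [223.6 243.6] [0.4207 0.1923 0.1007] [0.419 0.177 0.096] [0.425 0.208 0.105]
0.08 [276 147   9   2  11] [279.7 147.3] [0.6965 0.0322 0.0846] [0.695 0.02  0.08 ] [0.698 0.043 0.087]
0.08 [219 148  36   1  36] [236.5 148. ] [0.695  0.1561 0.0894] [0.693 0.106 0.084] [0.697 0.206 0.094]
0.08 [214 150   5   2   8] [215.8 150.6] [0.6888 0.216  0.0871] [0.687 0.209 0.083] [0.691 0.221 0.093]
0.08 [288 195   5   6  14] [289.8 197.6] [0.5502 0.0054 0.0824] [ 0.543 -0.001  0.08 ] [0.558 0.011 0.085]
0.08 [294 197   7   5  20] [297.  198.7] [ 0.5466 -0.015   0.0826] [ 0.54  -0.024  0.081] [ 0.552 -0.007  0.085]
0.08 [302 198   4   6  11] [303.4 200.7] [ 0.5406 -0.0332  0.0822] [ 0.534 -0.038  0.081] [ 0.549 -0.029  0.086]
0.08 [307 200  25  11 151] [319.1 204
[... 3239 characters left out ...]
114 0.024]
0.012 [285 170  11   9  39] [290.3 174.3] [0.6302 0.0023 0.0149] [ 0.618 -0.012  0.012] [0.644 0.018 0.023]
0.012 [296 176   4   6  10] [297.5 178.8] [ 0.6162 -0.0191  0.015 ] [ 0.61  -0.024  0.013] [ 0.625 -0.014  0.019]
0.012 [295 180  13  20  86] [302.1 189.3] [ 0.584  -0.0322  0.0159] [ 0.555 -0.047  0.012] [ 0.612 -0.011  0.021]
0.012 [247 203  19  18  95] [257.1 210.8] [0.5214 0.1027 0.0159] [0.493 0.079 0.012] [0.544 0.133 0.025]
0.012 [264 203  43  24 256] [285.2 217.4] [0.5003 0.0193 0.0152] [ 0.475 -0.043  0.012] [0.543 0.083 0.023]
purple [359.0620438 222.5729927] [ 0.47423252 -0.1875892   0.10225739]
purple [223.28996283 251.53531599] [0.39762124 0.19341165 0.10239715]
```

View pics/crop1.png

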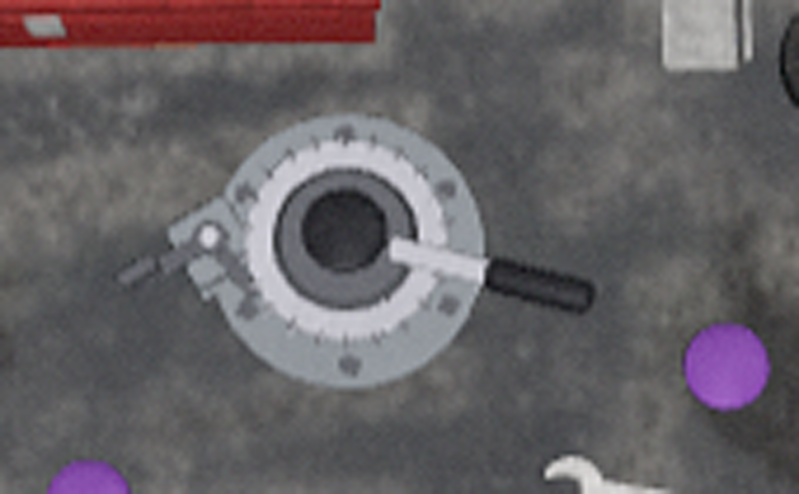

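The crop confirms it: the black button at crop (345,230), full image (278,194), sits on the wheel axis, and its top is about 0.103 m up as given. The purple ones are not meant. The pawl pin is at crop (208,236) and the tab at (132,271). Pin to axis measures 83 mm (84 given) and tab to pin 48 mm, as given. The pawl comes first.

```bash
cat >> h.py <<'E'
AX=np.array([.560,.0394]); PV=np.array([.5606,.1227])
def fr(a): # radial and clockwise tangent
    u=np.array([np.cos(a),np.sin(a)]); return u,np.array([u[1],-u[0]])
E
python3 - <<'E'
from h import *
bot.set_gripper(0.0,20)
yaw=np.radians(188); z=.085
def pos(k,off,r=.049):
    u,t=fr(np.radians(118)-k); return PV+r*u-off*t
p=pos(0,.035)
bot.move_pose([*p,.20],[np.pi,0,yaw]); 
s=bot.read_state(); print(s["time_s"],s["position"],s["orientation"],s["qpos"],s["wrist_force"],s["finger_gap"])
bot.servo_line([*p,z],v=.1); f0=bot.read_state()["wrist_force"]
print(f0)
for o in np.arange(.03,.0139,-.004):
    bot.servo_line([*pos(0,o),z],v=.06)
    s=bot.read_state(); print("off",o.round(3),(s["wrist_force"]-f0).round(1))
for k in np.arange(.05,.66,.06):
    bot.servo_line([*pos(k,.014),z],v=.06)
    s=bot.read_state(); f=s["wrist_force"]-f0; print(k.round(2),f.round(1),s["time_s"])
    if np.linalg.norm(f)>15: break
bot.servo_line([*pos(0,.035),z],v=.12)
bot.servo_line([*pos(0,.05),.2],v=.2)
q=bot.read_state(); im,d,c=snap("top"); P=cloud(c,d); print(q["time_s"])
cv2.imwrite("pics/crop2.png",cv2.resize(im[145:250,205:375],None,fx=4.7,fy=4.7))
E
```

```text
3.5417 [0.50670673 0.15066675 0.20010975] [ 3.14106124e+00  3.61033543e-04 -3.00043512e+00] [-0.44707266  0.27591152  0.09471396  1.93546129 -0.03266817  0.93118452
  1.37552458] [-0.81330752  0.32757553 -0.45099259] 0.0004904141250461306
[-0.04980463  0.13328246  0.66844963]
off 0.03 [-0.3 -1.2 -0.6]
off 0.026 [ 0.5 -0.8 -0.8]
off 0.022 [ 0.3 -0.   0.1]
off 0.018 [-2.1 -1.4 -0.7]
off 0.014 [-1.  -0.7 -1.2]
0.05 [-1.2 -1.7 -0.8] 6.3417
0.11 [ 0.4  0.  -0.6] 6.5917
0.17 [ 0.5 -1.2 -0.8] 6.8417
0.23 [-0.  -0.4 -1.9] 7.0917
0.29 [-0.2  0.2 -0.8] 7.3417
0.35 [ 0.3 -0.1  0.2] 7.5917
0.41 [-0.1 -0.3 -1.1] 7.8417
0.47 [-0.4 -0.9 -1.1] 8.0917
0.53 [-0.3 -0.3 -0.4] 8.3417
0.59 [ 0.4  0.4 -0.4] 8.5917
0.65 [-5.6 -0.6  2.6] 8.8417
10.175
```

View pics/crop2.png

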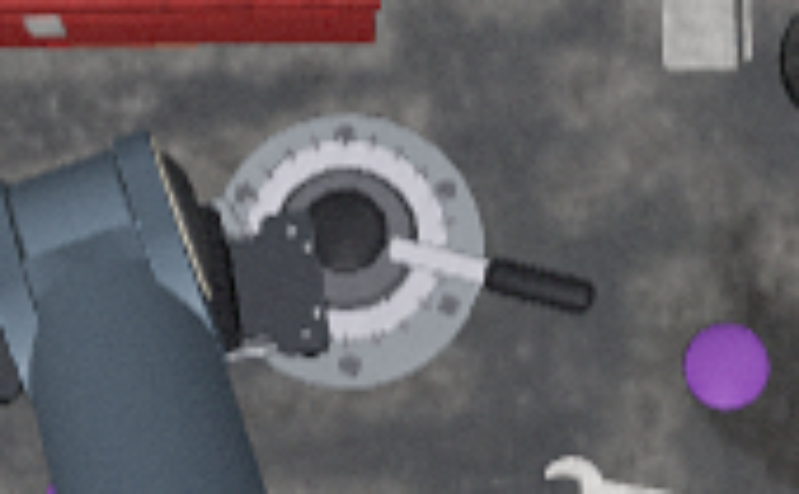

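The arm hides the pawl in this view. I'll move above the handle's approach point and look again.

Run:
```python
from h import *
th=np.radians(-105.5); u,t=fr(th); p=AX+.108*u-.04*t
bot.servo_line([*(np.array(bot.read_state()["position"][:2])),.22],v=.2)
bot.move_pose([*p,.2],[np.pi,0,np.radians(164.5)])
im,d,c=snap("top"); P=cloud(c,d); Z=P[...,2]; print(bot.read_state()["time_s"],bot.read_state()["qpos"])
cv2.imwrite("pics/crop3.png",cv2.resize(im[145:250,205:375],None,fx=4.7,fy=4.7))
reg=np.zeros(d.shape,bool); reg[160:225,205:262]=1
m=reg&(Z>.085)&(Z<.105); print(m.sum(),P[m].mean(0))
```

```text
11.45 [-0.16691219  0.35318127  0.28173148  1.84165294 -0.11936185  0.96372657
  1.47124482]
31 [0.57119511 0.1693957  0.09447172]
```

View pics/crop3.png

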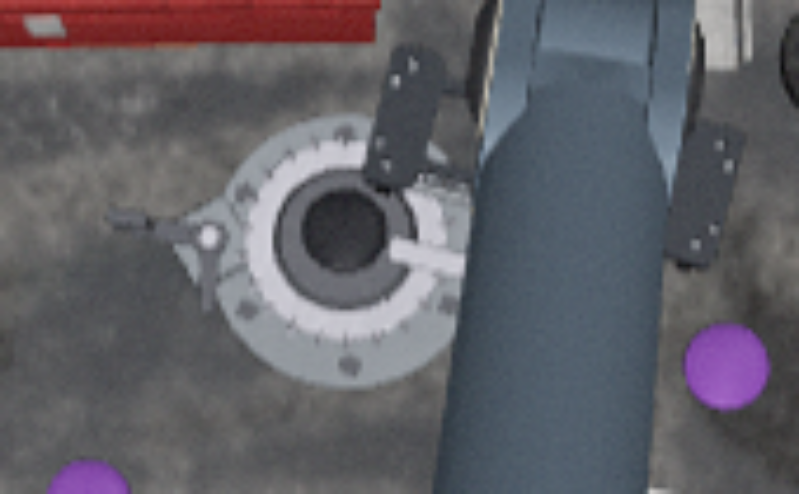

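The tab has moved 33 mm to (0.571,0.169), seen at crop (128,220), so the pawl is fully off. Next I approach the handle and push it slowly, starting with the safe stretch up to about 24° to learn the normal drag level.

```bash
cat >> h.py <<'E'
T0=-105.5; ZH=.085; RH=.108
def hpos(deg,off=.020):
    u,t=fr(np.radians(T0-deg)); return AX+RH*u-off*t,t
def hgo(deg,off=.020,v=.05,z=ZH):
    bot.servo_line([*hpos(deg,off)[0],z],[np.pi,0,np.radians(164.5-deg)],v=v)
def meas(n=6,dt=.015):
    F=[]
    for _ in range(n):
        bot.dwell(dt); F.append(bot.read_state()["wrist_force"])
    return np.mean(F,0)
E
python3 - <<'E'
from h import *
hgo(0,.04,.1); f0=meas(10); np.save("f0.npy",f0); print("f0",f0.round(2))
for deg,off in [(0,.03),(0,.025),(0,.020)]+[(a,.020) for a in np.arange(2,23,2)]:
    hgo(deg,off); s=bot.read_state(); t=hpos(deg)[1]; f=meas()-f0
    print(deg,off,"drag",(-f[:2]@t).round(2),"inst",(-(s["wrist_force"]-f0)[:2]@t).round(2),s["time_s"].__round__(2))
    if -f[:2]@t>12: break
E
```

```text
f0 [ 0.27 -0.27 -0.04]
0 0.03 drag -0.13 inst -0.47 13.27
0 0.025 drag -0.64 inst -0.16 13.62
0 0.02 drag -0.57 inst 0.12 13.97
2 0.02 drag 1.48 inst 1.39 14.32
4 0.02 drag 0.96 inst 0.7 14.67
6 0.02 drag 0.27 inst 0.83 15.02
8 0.02 drag 0.25 inst 0.55 15.37
10 0.02 drag 0.67 inst 1.94 15.72
12 0.02 drag 0.35 inst -0.13 16.07
14 0.02 drag 0.77 inst 0.83 16.42
16 0.02 drag 0.34 inst 0.01 16.77
18 0.02 drag 0.3 inst 0.41 17.12
20 0.02 drag 0.42 inst 0.26 17.47
22 0.02 drag -0.06 inst -0.04 17.82
```

Drag relaxes between steps, so force after stopping is a weak signal. I'll also track the handle's angle with the wrist camera, since a jump ahead of the finger would show up there.

```bash
cat >> h.py <<'E'
def hang(deg,save=None):
    im,d,c=snap("wrist"); P=cloud(c,d)
    if save: cv2.imwrite(save,im)
    q=P[...,:2]-AX; r=np.hypot(q[...,0],q[...,1]); a=(T0-np.degrees(np.arctan2(q[...,1],q[...,0]))+180-deg)%360-180
    m=(P[...,2]>.078)&(P[...,2]<.094)&(r>.085)&(r<.165)&(a>-6)&(a<35)
    return m.sum(),deg+np.median(a[m]) if m.any() else None
E
python3 - <<'E'
from h import *
print(hang(22,"pics/w1.png"))
E
```

```text
(np.int64(4959), np.float64(24.437218572521658))
```

View pics/w1.png

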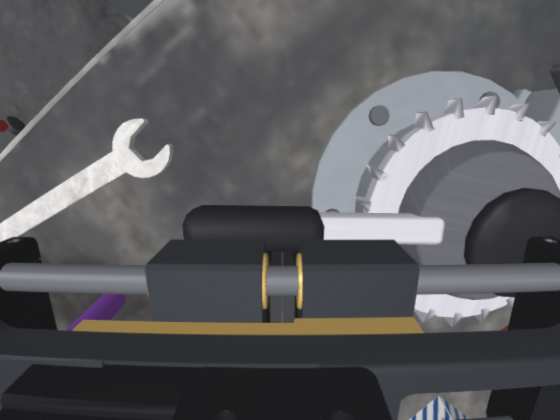

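The wrist view shows the black grip lying against the closed fingers at about (255,222), with the wheel to the right. The measured lead is about 2.4°. Now I push in 0.75° steps, watching both the lead and the force.

Run:
```python
from h import *
f0=np.load("f0.npy"); base=None; out=[]
for deg in np.arange(22.75,86,.75):
    hgo(deg,v=.02); n,a=hang(deg); t=hpos(deg)[1]; f=-(meas(3,.01)-f0)[:2]@t; lead=a-deg
    if base is None: base=lead
    out.append(f"{deg:.2f}:{lead:.2f}/{f:.1f}")
    if lead-base>1.7 or f>6: break
print(*out); np.save("deg.npy",deg)
print(bot.read_state()["time_s"])
hgo(deg-12,v=.1); bot.dwell(.3)
print(hang(deg-6,"pics/w2.png"),bot.read_state()["time_s"])
```

```text
22.75:2.06/2.5 23.50:1.98/4.2 24.25:2.15/2.9 25.00:2.07/4.2 25.75:2.24/2.4 26.50:2.12/3.8 27.25:2.07/4.9 28.00:2.23/3.2 28.75:2.15/3.6 29.50:2.31/3.1 30.25:2.21/4.1 31.00:2.13/4.2 31.75:2.31/3.0 32.50:2.22/3.7 33.25:2.13/4.7 34.00:2.32/3.2 34.75:2.22/4.0 35.50:2.12/4.5 36.25:2.39/2.4 37.00:2.27/2.7 37.75:2.19/3.4 38.50:2.34/2.9 39.25:2.26/2.7 40.00:2.16/3.2 40.75:2.33/2.9 41.50:2.25/3.4 42.25:2.18/4.3 43.00:2.34/2.9 43.75:2.23/3.6 44.50:2.15/3.6 45.25:2.34/3.0 46.00:2.27/3.3 46.75:2.25/2.6 47.50:2.26/3.1 48.25:2.27/2.9 49.00:2.74/-0.2 49.75:2.40/0.5 50.50:2.35/-0.4 51.25:2.45/-0.5 52.00:2.51/-0.8 52.75:2.75/-0.0 53.50:2.51/-0.4 54.25:4.25/-0.2
31.9417
(np.int64(6458), np.float64(58.28594589749427)) 32.675
```

Drag was about 3 N until 48°, fell to zero, and the handle jumped ahead to about 58° by itself once released. That matches the notch. I'll lift off and press the button in small steps.

Run:
```python
from h import *
deg=float(np.load("deg.npy")); print(hang(deg-6))
hgo(deg-14,v=.15); hgo(deg-14,v=.2,z=.15)
bot.servo_line([*AX,.15],v=.2); 
bot.servo_line([*AX,.130],v=.1); f0=meas(8)
for z in np.arange(.128,.1139,-.001):
    bot.servo_line([*AX,z],v=.02); f=(meas(3,.01)-f0); s=bot.read_state()
    print(z.round(3),s["position"][2].round(4),f.round(1),round(s["time_s"],2))
    if f[2]>18: break
```

```text
(np.int64(6460), np.float64(58.27187606510995))
0.128 0.1281 [ 0.3  0.4 -0.5] 34.91
0.127 0.127 [ 0.1  0.5 -0.3] 35.18
0.126 0.126 [0.3 0.3 0.5] 35.46
0.125 0.1251 [ 0.8 -0.   1.2] 35.73
0.124 0.124 [0.6 0.6 1.7] 36.01
0.123 0.123 [0.8 0.5 1.4] 36.28
0.122 0.1219 [1.2 0.5 1. ] 36.56
0.121 0.1209 [0.9 0.2 0.9] 36.83
0.12 0.1199 [1.  0.7 1.3] 37.11
0.119 0.1189 [0.9 1.  1.4] 37.38
0.118 0.1179 [0.7 0.8 1. ] 37.66
0.117 0.1172 [-0.2  0.1  4. ] 37.93
0.116 0.1171 [-2.4 -0.1 11. ] 38.21
0.115 0.117 [-4.7  0.4 17.3] 38.48
0.114 0.1168 [-6.1  0.2 24.3] 38.76
```

The button stopped hard at a tip height of about 0.095 m, after roughly 9 mm of travel, so it is fully down. I'll retreat and verify.

Run:
```python
from h import *
bot.servo_line([*AX,.2],v=.1)
bot.move_pose([.45,.45,.28],[np.pi,0,np.radians(135)]); bot.dwell(.2)
im,d,c=snap("top"); P=cloud(c,d); Z=P[...,2]
q=P[...,:2]-AX; r=np.hypot(q[...,0],q[...,1])
print("button z",np.nanmedian(Z[r<.018]))
m=(Z>.08)&(Z<.094)&(r>.09)&(r<.16); print("grip",m.sum(),P[m].mean(0))
m=(Z>.085)&(Z<.105)&(np.hypot(P[...,0]-PV[0],P[...,1]-PV[1])<.07)&(r>.09); print("tab",P[m].mean(0))
cv2.imwrite("pics/end.png",im); s=bot.read_state(); print(s["time_s"],s["position"])
```

```text
button z 0.09494576616539563
grip 184 [0.48405817 0.01952504 0.0871514 ]
tab [0.57088176 0.1694332  0.09563327]
41.6083 [0.45067833 0.4490637  0.27995547]
```

View pics/end.png

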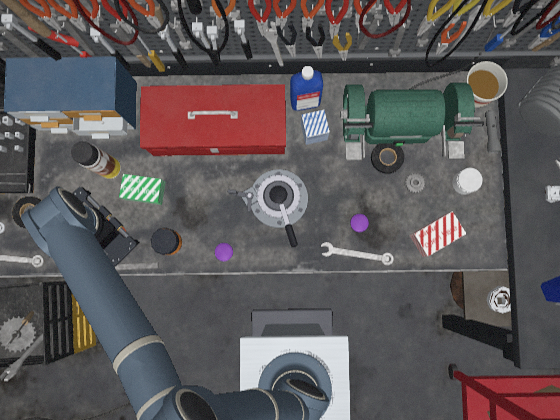

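The final picture shows the handle turned to (292,235), the button at z = 0.095 m (9 mm down) and the pawl tab still off. The cartons at (140,188) and (440,233) and the filter at (166,240) are where they were, and the arm touches nothing. I'm handing in.

```bash
python3 -c "
from plant import bot
print(bot.job_done())"
```

```text
the job is handed in; nothing more can be done
None
```

The job is handed in, and the final check showed the pawl flipped off, the handle centred in the notch about 58° clockwise of its start, and the lock button fully down (9 mm), with the oil filter and both cartons undisturbed.

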